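Shim a collage panel in the gluing rack

TASK

A collage panel stands in the two-sided bay of the wooden gluing rack, against the back rest, and must be shimmed so it stays square while its glue sets. Of the two wooden spacer blocks, pick the one that fills the gap between the panel and the front cheek snugly, neither too thick to enter nor sloppily loose, and slide it down until it stands upright and fully home on the rack's floor, between the ends of the cheek. Then let go.

Things in the scene. Friction and masses are not known exactly. Their poses are not given: they have to be found in the camera images.
- bay (a point): Middle of the work bay's floor (12 mm above the table) in a fixed wood rack. x: from back rest (inner face -38 mm, 55 high, robot's side) to front cheek (+38 mm, 50 high, 120 long). y: along the cheek, ends open. A fixed panel 110 long, 60 high stands against the back rest, leaving a gap by the cheek: 32 mm, middle x=+22 (deep panel), or 54 mm, middle x=+11 (slim panel)
- deep_panel_mid (a point): Centre of the deep panel: fixed upright wood panel 44 mm thick (x), 110 long (y), 60 high, green patch on its collage face. It stands in the bay (at bay x=-16, y=0 mm) or parked beyond the cheek's end against the same back rest (bay x=-16, y=+150); the slim panel, 22 mm thick with a red patch, stands in the other place
- thin_spacer_mid (a point): Centre of the thin spacer, a loose upright wood block 26 mm thick (x), 70 long (y), 70 high, long bottom edges bevelled 5 mm; on top a yellow grip tab 18 (x) x 40 (y) x 44 high, 114 mm in all. Point 57 mm above its underside, 35 mm below the tab's centre. About 0.1 kg. Starts standing on the table right of the rack; the two spacers swap places
- thick_spacer_mid (a point): Centre of the thick spacer, a loose upright wood block 48 mm thick (x), 70 long (y), 70 high, long bottom edges bevelled 5 mm; on top a red grip tab 18 (x) x 40 (y) x 44 high, 114 mm in all. Point 57 mm above its underside, 35 mm below the tab's centre. About 0.17 kg. Starts standing on the table right of the rack; the two spacers swap places

How it is judged:
By the outcome, as a careful person would: the job done as asked, in the order asked, and still so for the second after the job is handed in, with the robot touching nothing.
It also fails if it takes over 48 s, if anything falls off the work surface, if the arm or the gripper's body presses on something with over 40 N, if the wrist force passes 120 N, or if a joint passes its speed limit or range.

ROBOT

A 6-joint arm with a two-finger parallel gripper is mounted at the origin on the work surface. World frame = base frame: x ahead of the robot, y to its left, z up, the work surface at z = 0. Lengths are in m, angles in degrees, forces in N, time in s.
With the tool pointing down it reaches from about 0.4 to 0.825 m from the base axis. Payload 7 kg.
Tool frame: the origin (TCP) lies midway between the tips of the shut fingers; the grasp point (between the pads) lies r.pinch_z behind it (r.pinch_z is the distance from the TCP to the grasp point, in m); z points along the fingers, y is the line along which they close (so a half turn about z gives the same grasp; the last joint's range is limited). The gripper opens to 88 mm and grips with 3 to 60 N. Pads are 19 mm wide; open, the fingers measure 130 mm over their backs; the gripper's body (78 mm by 193 mm) begins 47 mm behind the grasp point.
Start: joints at [87.21, 20.546, 0.682, 0, -70.136, -16.507], TCP at [0.223, 0.637, 0.227] pointing down, gripper open.
Joint ranges: [-176.03, 176.03], [-82.01, 121.73], [-58.28, 71.71], [-173.87, 95.51], [-174.79, -0.11], [-173.66, 173.66]. Speed limits (degrees/s): [136.94, 136.94, 172.46, 180, 180, 180].

INTERFACE

Orientations are given as [roll, pitch, yaw] about the fixed x, y, z axes, in that order (R = Rz(yaw) Ry(pitch) Rx(roll)).
In Python, from plant import r, optics, job gives the robot as it stands.
- The arm moves only by the shell command python3 -m crank 'ROWS' [FORCE]. ROWS is JSON, a list of rows, each an object with "xyz": the shift along the tool's x, y, z in units of 30 mm (1.0 is 30 mm), a list of three; "delta_rot": the turn, a rotation vector about the tool's x, y, z in degrees, a list of three; "claw": the closure, from 0 (fully open) to 1 (shut). A call has 1 to 20 rows; each row is the pose to reach, as a shift and turn from the pose commanded when the call began, along the tool's axes at that moment; what a row does not reach only later rows make up. A row lasts 1/8 s, in which the tool goes at most 62.5 mm and 10.7 degrees, less where a joint would pass 70% of its speed; a pose out of reach is approached as far as the arm can. A call with a gripper value outside its range is refused whole. The fingers move at their own pace and stop on an object; FORCE is the grip in N (left out, the last holds). Time passes only in rows, so rows that repeat a pose let the fingers close. It gives the time, the measured TCP pose, the force, the opening and the grip force at its end, in the units of the state.
- r.get_state(): the state, without advancing time (a new reading comes with each control period).
- optics.capture(name): name is "scene" or "top" or "wrist"; returns a dict with "img" (384x512x3 uint8, blue, green, red), "fovy" (degrees; the focal length in pixels is half the picture's height over the tangent of half this angle, whatever the lens; pixels are square), "cx", "cy" (the principal point, pixels), "dist" ([k1, k2, p1, p2, k3] as OpenCV has them; the pictures are not rectified), "eye" and "rotation" of the camera in the world; the wrist camera has in their place "hand_eye" (4x4, takes a point from camera to tool coordinates, whose origin is the TCP and whose axes are the flange's). Camera axes: x right, y up, looking along -z (the intrinsics and any distortion apply to the point x, -y, -z); pixel columns grow to the right and rows downward; lengths in m; the calibration is good to about 2 mm. A picture is of the moment at which its call begins: read the wrist's pose just before it. There is no depth.
- job.close_job(): hands the job in; it is judged then, once.
The state is a dict: "time_s": time; "joints": joint angles; "qd": joint speeds; "joint_torque": joint torques, N m; "tcp_pos": TCP position; "eef_rot": TCP orientation; "contact_force": force on the tool from outside, world axes, zero at the start; "moment": the same for the moment, N m; "gripper_width": finger opening in m; "gripper_force": force on a finger pad.
Only numpy, scipy, OpenCV 4.12 (cv2) and the standard library are available. Lean on these libraries where they do the work, as an engineer would, in place of code of your own. Each camera call takes 0.05 s, during which the arm holds its last target. There are 200 camera calls.

## Working session

There is one attempt and no reset: what is moved stays moved. The work goes in short steps, Python scripts to look and compute and a shell command to move; the robot and the scene stay as the last step left them, time stands still between calls to the robot, and variables do not carry over. Pictures are saved under pics/ and viewed, at most 10 in all, crops included, and the job is handed in when it is done.

```bash
mkdir -p pics; ls; python3 - <<'E'
from plant import r,optics,job
import cv2,numpy as np
s=r.get_state();print(s['time_s'],s['tcp_pos'],s['eef_rot'],s['gripper_width'],r.pinch_z)
for n in('scene','top'):
    c=optics.capture(n);cv2.imwrite(f'pics/{n}0.png',c['img']);print(n,c['fovy'],c['cx'],c['cy'],c['dist'],c['eye'],c['rotation'])
E
```

```text
pics
0.0 [0.22292841 0.63659023 0.22559927] [ 1.79902901e+02 -8.65692361e-03 -1.93039157e+01] 0.08736573247913766 0.0188
scene 52.503345456260476 257.3568639143816 196.68388301782605 [0.00052463 0.         0.         0.         0.        ] [ 1.2544026  -0.16642183  0.58156192] [55.19965131 -0.62094467 81.17449273]
top 45.78057869154832 261.93760945486326 188.91571682634407 [-0.17976905  0.          0.          0.          0.        ] [ 0.30259161 -0.03915321  1.10478782] [ 13.33467675   0.37083341 -87.10068122]
```

View pics/scene0.png

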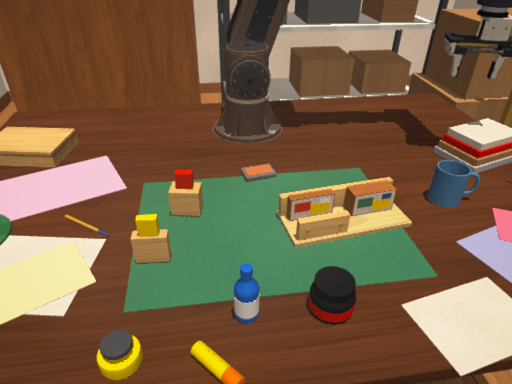

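View pics/top0.png

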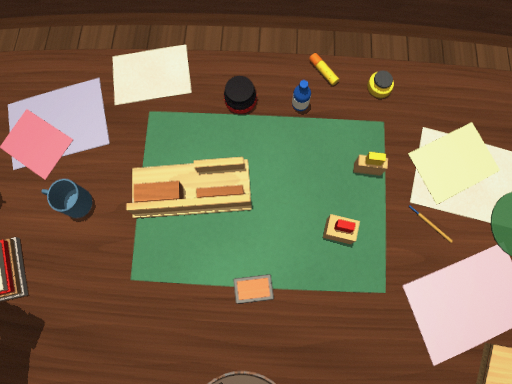

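The scene view shows the red/yellow-patched slim panel behind the cheek (≈(310,205)) and the green-patched panel parked on the right (≈(370,198)). So the gap is 54 mm and I need the thick spacer with the red tab, at scene (185,192) and top (344,228). Next I'll zoom in and measure.

```bash
cat > h.py <<'E'
import numpy as np,cv2
from scipy.spatial.transform import Rotation as R
def ray(c,uv,T=None):
    f=c['img'].shape[0]/2/np.tan(np.radians(c['fovy']/2))
    K=np.array([[f,0,c['cx']],[0,f,c['cy']],[0,0,1]])
    p=cv2.undistortPoints(np.array(uv,float).reshape(-1,1,2),K,np.array(c['dist'],float))[:,0]
    d=np.c_[p[:,0],-p[:,1],-np.ones(len(p))]
    if T is None: o=np.array(c['eye']);M=R.from_euler('xyz',c['rotation'],degrees=True).as_matrix()
    else: o=T[:3,3];M=T[:3,:3]
    return o,d@M.T
def plane(c,uv,z,T=None):
    o,d=ray(c,uv,T); return o+d*((z-o[2])/d[:,2])[:,None]
def wristT(s,c):
    T=np.eye(4);T[:3,:3]=R.from_euler('xyz',s['eef_rot'],degrees=True).as_matrix();T[:3,3]=s['tcp_pos']
    return T@np.array(c['hand_eye'])
def redmask(img,s=150):
    h=cv2.cvtColor(img,cv2.COLOR_BGR2HSV)
    return (((h[...,0]<6)|(h[...,0]>174))&(h[...,1]>s)&(h[...,2]>90)).astype(np.uint8)
E
python3 - <<'E'
from plant import optics
from h import *
c=optics.capture('top');i=c['img']
m=redmask(i);m[:, :320]=0;m[:,370:]=0;m[:210]=0;m[250:]=0
ct=max(cv2.findContours(m,0,2)[0],key=cv2.contourArea)
rc=cv2.minAreaRect(ct);b=cv2.boxPoints(rc);print(rc,m.sum())
print(plane(c,b,.114).round(4),plane(c,[rc[0]],.114).round(4))
a=cv2.resize(i[145:225,120:260],None,fx=5,fy=5,interpolation=cv2.INTER_CUBIC)
d=cv2.resize(i[205:255,315:370],None,fx=5,fy=5,interpolation=cv2.INTER_CUBIC)
o=np.zeros((600,800,3),np.uint8)
o[:400,:700]=a;o2=d[:200]; o[400:600,:275]=d[25:225]
cv2.imwrite('pics/z1.png',o)
E
```

```text
((344.44122314453125, 225.7353057861328), (18.675243377685547, 10.429031372070312), 14.03624439239502) 190
[[ 0.455  -0.1843  0.114 ]
 [ 0.4779 -0.1896  0.114 ]
 [ 0.4695 -0.2303  0.114 ]
 [ 0.4467 -0.2248  0.114 ]] [[ 0.4622 -0.2072  0.114 ]]
```

View pics/z1.png

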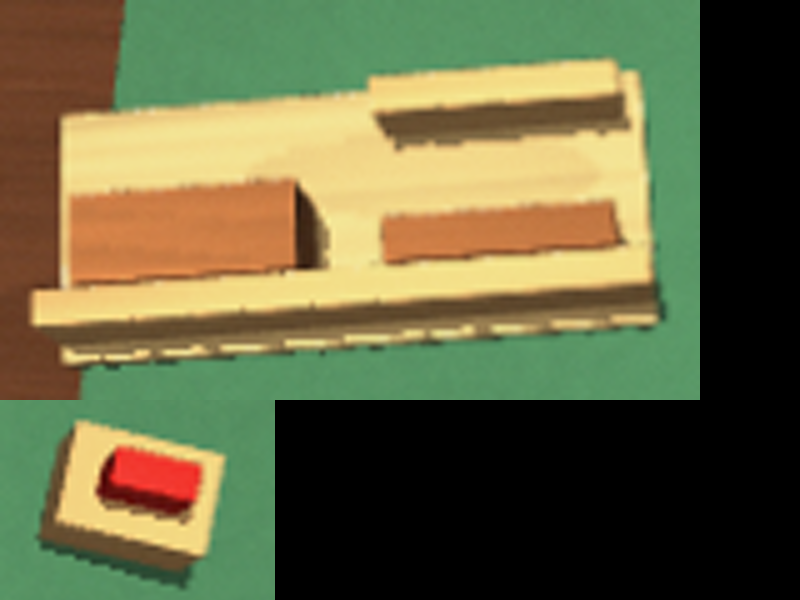

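```bash
python3 - <<'E'
from plant import optics
from h import *
c=optics.capture('top')
g=lambda L,ox,oy:[((u+.5)/5-.5+ox,(v+.5)/5-.5+oy) for u,v in L]
for n,L,ox,oy,z in [('cheek o,o,i,i',[(370,77),(615,60),(617,92),(375,112)],120,145,.062),('panel',[(382,217),(612,202),(617,245),(385,263)],120,145,.072),
 ('tab',[(115,447),(202,465),(195,500),(108,480)],315,130,.114),('block',[(78,422),(223,457),(205,557),(55,522)],315,130,.07)]:
    p=plane(c,g(L,ox,oy),z);q=p[:2]-p[[3,2]]
    e=(p[0]+p[3]-p[1]-p[2])/2;print(n,p[:,:2].round(4).tolist(),'mid',p.mean(0).round(4),'len',np.linalg.norm(e).round(4),'yaw',np.degrees(np.arctan2(-e[0],e[1])).round(2),'w',np.linalg.norm(q,axis=1).round(4))
E
```

```text
cheek o,o,i,i [[0.6125, 0.148], [0.6265, 0.0305], [0.6105, 0.0286], [0.5951, 0.144]] mid [0.6111 0.0878 0.062 ] len 0.1174 yaw 7.19 w [0.0178 0.0161]
panel [[0.5414, 0.1346], [0.5539, 0.027], [0.5334, 0.0234], [0.5194, 0.1313]] mid [0.537  0.0791 0.072 ] len 0.1085 yaw 7.01 w [0.0222 0.0208]
tab [[0.4766, -0.1917], [0.4703, -0.2308], [0.4545, -0.2278], [0.4617, -0.1889]] mid [ 0.4658 -0.2098  0.114 ] len 0.0396 yaw -9.87 w [0.0152 0.0161]
block [[0.4953, -0.181], [0.4819, -0.2491], [0.435, -0.2411], [0.4482, -0.1714]] mid [ 0.4651 -0.2107  0.07  ] len 0.0702 yaw -10.91 w [0.0481 0.0476]
```

```bash
cat > go.py <<'E'
import sys
from plant import r
from h import *
# args: x y z yaw -> row values from the present pose
def go(x,y,z,yaw):
    s=r.get_state();M=R.from_euler('xyz',s['eef_rot'],degrees=True)
    G=R.from_euler('xyz',[180,0,yaw],degrees=True)
    print((M.inv().apply(np.array([x,y,z])-s['tcp_pos'])/.03).round(3).tolist(),(M.inv()*G).as_rotvec(degrees=True).round(2).tolist())
a=list(map(float,sys.argv[1:]))
for k in range(0,len(a),4): go(*a[k:k+4])
E
python3 go.py .55 .08 .25 -83  .465 -.2105 .2 -100.5
```

```text
[16.422, 13.913, -0.785] [0.05, -0.04, 63.7]
[16.949, 23.987, 0.893] [0.05, -0.05, 81.2]
```

```bash
W='x'; python3 -m crank '[{"xyz":[16.4,13.9,-0.8],"delta_rot":[0,0,63.7],"claw":0},{"xyz":[16.4,13.9,-0.8],"delta_rot":[0,0,63.7],"claw":0},{"xyz":[16.4,13.9,-0.8],"delta_rot":[0,0,63.7],"claw":0},{"xyz":[16.4,13.9,-0.8],"delta_rot":[0,0,63.7],"claw":0},{"xyz":[16.4,13.9,-0.8],"delta_rot":[0,0,63.7],"claw":0},{"xyz":[16.4,13.9,-0.8],"delta_rot":[0,0,63.7],"claw":0},{"xyz":[16.4,13.9,-0.8],"delta_rot":[0,0,63.7],"claw":0},{"xyz":[16.4,13.9,-0.8],"delta_rot":[0,0,63.7],"claw":0},{"xyz":[16.4,13.9,-0.8],"delta_rot":[0,0,63.7],"claw":0},{"xyz":[16.4,13.9,-0.8],"delta_rot":[0,0,63.7],"claw":0},{"xyz":[16.4,13.9,-0.8],"delta_rot":[0,0,63.7],"claw":0},{"xyz":[16.4,13.9,-0.8],"delta_rot":[0,0,63.7],"claw":0},{"xyz":[16.4,13.9,-0.8],"delta_rot":[0,0,63.7],"claw":0}]' 20
python3 - <<'E'
from plant import optics,r
from h import *
s=r.get_state();c=optics.capture('wrist');cv2.imwrite('pics/w1.png',c['img']);print(s['tcp_pos'],s['eef_rot'],c['hand_eye'])
import json,pickle;pickle.dump((s,c),open('w1.pkl','wb'))
E
python3 go.py .465 -.2105 .2 -100.5
```

```text
time_s: 1.82
tcp_pos: [0.5493, 0.0812, 0.2504]
eef_rot: [180.0, 0.0, -83.0]
contact_force: [0.9, 1.3, 0.1]
gripper_width: 0.0873
gripper_force: 0.0
[0.54929984 0.08120136 0.25039497] [ 1.79982584e+02  6.61254006e-03 -8.30047296e+01] [[ 1.19806018e-05  9.65391632e-01  2.60804519e-01  6.92725226e-02]
 [ 9.99999928e-01  8.71884150e-05 -3.68672935e-04  4.46913589e-04]
 [-3.78652899e-04  2.60804504e-01 -9.65391562e-01 -1.57511661e-01]
 [ 0.00000000e+00  0.00000000e+00  0.00000000e+00  1.00000000e+00]]
[9.317, 3.98, 1.683] [0.01, 0.01, 17.54]
```

View pics/w1.png

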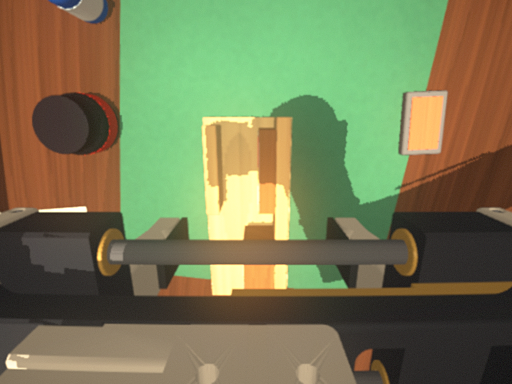

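The rack's −y end shows at columns 203–292. The slim panel's brown top is at columns 259–275, rows 128–213, and the cheek is on the left around columns 205–222. I'll zoom in to get the gap edges more exactly.

```bash
python3 - <<'E'
from h import *
import pickle
s,c=pickle.load(open('w1.pkl','rb'))
cv2.imwrite('pics/w1z.png',cv2.resize(c['img'][110:220,190:310],None,fx=5,fy=5,interpolation=cv2.INTER_CUBIC))
E
```

```text
(no output)
```

View pics/w1z.png

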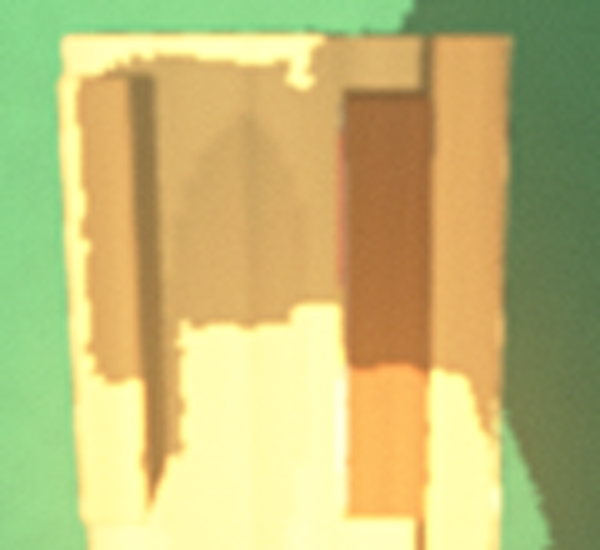

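```bash
python3 -m crank '[{"xyz":[9.3,4,1.7],"delta_rot":[0,0,17.5],"claw":0},{"xyz":[9.3,4,1.7],"delta_rot":[0,0,17.5],"claw":0},{"xyz":[9.3,4,1.7],"delta_rot":[0,0,17.5],"claw":0},{"xyz":[9.3,4,1.7],"delta_rot":[0,0,17.5],"claw":0},{"xyz":[9.3,4,1.7],"delta_rot":[0,0,17.5],"claw":0},{"xyz":[9.3,4,1.7],"delta_rot":[0,0,17.5],"claw":0},{"xyz":[9.3,4,1.7],"delta_rot":[0,0,17.5],"claw":0},{"xyz":[9.3,4,1.7],"delta_rot":[0,0,17.5],"claw":0}]'
python3 - <<'E'
from plant import optics,r
from h import *
s=r.get_state();c=optics.capture('wrist');T=wristT(s,c)
m=redmask(c['img'])
for ct in cv2.findContours(m,0,2)[0]:
    if cv2.contourArea(ct)<150: continue
    rc=cv2.minAreaRect(ct);b=cv2.boxPoints(rc);print(rc,plane(c,b,.114,T).round(4).tolist(),plane(c,[rc[0]],.114,T).round(4))
cv2.imwrite('pics/w2.png',c['img'])
E
python3 go.py .465 -.2105 .073 -100.5
```

```text
time_s: 2.88
tcp_pos: [0.4652, -0.2094, 0.1999]
eef_rot: [-180.0, 0.0, -100.4]
contact_force: [-0.4, 0.2, -0.2]
gripper_width: 0.0879
gripper_force: 0.0
((258.0, 187.5), (45.0, 16.0), 90.0) [[0.466, -0.2372, 0.114], [0.4516, -0.2345, 0.114], [0.459, -0.1916, 0.114], [0.4741, -0.1944, 0.114]] [[ 0.4626 -0.2149  0.114 ]]
[0.039, 0.004, 4.23] [-0.04, 0.01, 0.13]
```

View pics/w2.png

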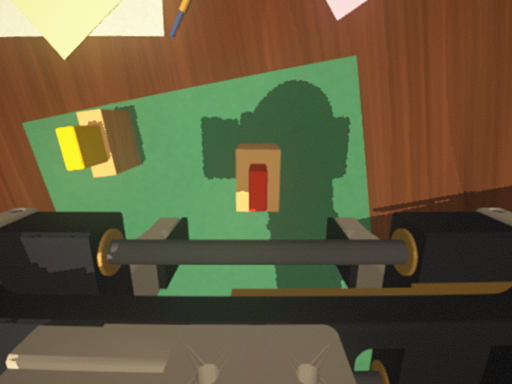

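The red tab (columns 250–266, rows 165–210) is aligned with the tool, and its centre agrees with the top view. I'll refine the bay from the first wrist picture, then descend and grip.

```bash
python3 - <<'E'
from h import *
import pickle
s,c=pickle.load(open('w1.pkl','rb'));T=wristT(s,c)
g=lambda L:[((u+.5)/5-.5+190,(v+.5)/5-.5+110) for u,v in L]
k=plane(c,g([(131,76),(146,500)]),.062,T);p=plane(c,g([(345,96),(348,515)]),.072,T);print(k,p)
for q in(k,p):
    e=q[1]-q[0];print('yaw',np.degrees(np.arctan2(-e[0],e[1])))
y=np.radians(7.1);ex=np.array([np.cos(y),np.sin(y),0]);ey=np.array([-ex[1],ex[0],0])
b=np.array([.5646,.0823,0])
for q in(k,p):print('bay xy',(q-b)@ex,(q-b)@ey)
E
python3 -m crank '[{"xyz":[0.04,0,2],"delta_rot":[0,0,0],"claw":0},{"xyz":[0.04,0,3],"delta_rot":[0,0,0],"claw":0},{"xyz":[0.04,0,4.07],"delta_rot":[0,0,0],"claw":0},{"xyz":[0.04,0,4.07],"delta_rot":[0,0,0],"claw":0},{"xyz":[0.04,0,4.07],"delta_rot":[0,0,0],"claw":0},{"xyz":[0.04,0,4.07],"delta_rot":[0,0,0],"claw":1},{"xyz":[0.04,0,4.07],"delta_rot":[0,0,0],"claw":1},{"xyz":[0.04,0,4.07],"delta_rot":[0,0,0],"claw":1},{"xyz":[0.04,0,4.07],"delta_rot":[0,0,0],"claw":1},{"xyz":[0.04,0,4.07],"delta_rot":[0,0,0],"claw":1},{"xyz":[0.04,0,4.07],"delta_rot":[0,0,0],"claw":1},{"xyz":[0.04,0,4.07],"delta_rot":[0,0,0],"claw":1}]' 25
```

```text
[[0.60733408 0.02758144 0.062     ]
 [0.59396741 0.13922048 0.062     ]] [[0.55352574 0.02557715 0.072     ]
 [0.53934834 0.13321541 0.072     ]]
yaw 6.827587136835127
yaw 7.50342754164683
bay xy [0.0356431  0.03617767] [-0.05958097  0.05285415]
bay xy [-0.01800037 -0.01876481] [-0.0549191   0.05364613]
time_s: 4.42
tcp_pos: [0.4643, -0.2119, 0.0774]
eef_rot: [180.0, -0.0, -100.5]
contact_force: [-0.1, -0.1, 0.2]
gripper_width: 0.0231
gripper_force: 0.0
```

```bash
python3 -m crank '[{"xyz":[0,0,0],"delta_rot":[0,0,0],"claw":1},{"xyz":[0,0,0],"delta_rot":[0,0,0],"claw":1},{"xyz":[0,0,0],"delta_rot":[0,0,0],"claw":1},{"xyz":[0,0,0],"delta_rot":[0,0,0],"claw":1},{"xyz":[0,0,-1],"delta_rot":[0,0,0],"claw":1},{"xyz":[0,0,-2],"delta_rot":[0,0,0],"claw":1},{"xyz":[0,0,-3],"delta_rot":[0,0,0],"claw":1},{"xyz":[0,0,-4],"delta_rot":[0,0,0],"claw":1},{"xyz":[0,0,-4],"delta_rot":[0,0,0],"claw":1},{"xyz":[0,0,-4],"delta_rot":[0,0,0],"claw":1}]' 25
python3 go.py .574 .0835 .182 -82.9
```

```text
time_s: 5.68
tcp_pos: [0.4636, -0.2116, 0.1965]
eef_rot: [179.9, 0.0, -100.5]
contact_force: [0.3, 0.7, -2.5]
gripper_width: 0.0179
gripper_force: 25.0
[-10.342, -1.824, 0.487] [0.07, 0.04, -17.62]
```

```bash
python3 -m crank '[{"xyz":[-1.2,-0.2,0],"delta_rot":[0,0,-2],"claw":1},{"xyz":[-2.4,-0.4,0],"delta_rot":[0,0,-4],"claw":1},{"xyz":[-3.6,-0.6,0],"delta_rot":[0,0,-6],"claw":1},{"xyz":[-4.8,-0.8,0],"delta_rot":[0,0,-8],"claw":1},{"xyz":[-6,-1,0],"delta_rot":[0,0,-10],"claw":1},{"xyz":[-7.2,-1.25,0],"delta_rot":[0,0,-12],"claw":1},{"xyz":[-8.4,-1.5,0],"delta_rot":[0,0,-14],"claw":1},{"xyz":[-9.4,-1.7,0.2],"delta_rot":[0,0,-16],"claw":1},{"xyz":[-10.1,-1.8,0.4],"delta_rot":[0,0,-17.2],"claw":1},{"xyz":[-10.34,-1.82,0.49],"delta_rot":[0,0,-17.6],"claw":1},{"xyz":[-10.34,-1.82,0.49],"delta_rot":[0,0,-17.6],"claw":1},{"xyz":[-10.34,-1.82,0.49],"delta_rot":[0,0,-17.6],"claw":1},{"xyz":[-10.34,-1.82,0.49],"delta_rot":[0,0,-17.6],"claw":1}]'
python3 go.py .574 .0835 .145 -82.9
python3 - <<'E'
from plant import optics,r
from h import *
s=r.get_state();c=optics.capture('wrist');d=optics.capture('scene')
o=np.zeros((600,800,3),np.uint8)
o[:384,:512]=c['img'];x=cv2.resize(d['img'][150:250,260:420],None,fx=2.6,fy=2.1);o[384:594,:x.shape[1]]=x
cv2.imwrite('pics/w3.png',o)
E
```

```text
time_s: 7.3
tcp_pos: [0.5745, 0.0826, 0.1832]
eef_rot: [-180.0, 0.0, -83.0]
contact_force: [-1.0, 0.4, -1.5]
gripper_width: 0.0178
gripper_force: 25.0
[-0.033, 0.012, 1.272] [-0.03, 0.01, -0.05]
```

View pics/w3.png

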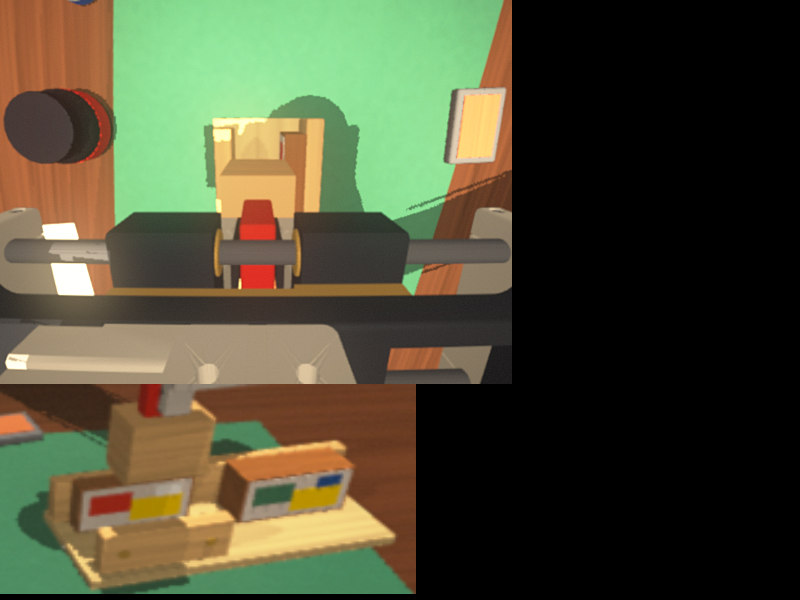

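The spacer hangs upright over the gap (block at columns 220–295). I'll lower it in steps and watch the force.

```bash
python3 -m crank '[{"xyz":[-0.03,0.01,0.4],"delta_rot":[0,0,0],"claw":1},{"xyz":[-0.03,0.01,0.8],"delta_rot":[0,0,0],"claw":1},{"xyz":[-0.03,0.01,1.1],"delta_rot":[0,0,0],"claw":1},{"xyz":[-0.03,0.01,1.3],"delta_rot":[0,0,0],"claw":1},{"xyz":[-0.03,0.01,1.45],"delta_rot":[0,0,0],"claw":1},{"xyz":[-0.03,0.01,1.55],"delta_rot":[0,0,0],"claw":1},{"xyz":[-0.03,0.01,1.6],"delta_rot":[0,0,0],"claw":1},{"xyz":[-0.03,0.01,1.6],"delta_rot":[0,0,0],"claw":1}]'
python3 -m crank '[{"xyz":[0,0,0.1],"delta_rot":[0,0,0],"claw":1},{"xyz":[0,0,0.2],"delta_rot":[0,0,0],"claw":1},{"xyz":[0,0,0.25],"delta_rot":[0,0,0],"claw":1},{"xyz":[0,0,0.25],"delta_rot":[0,0,0],"claw":1}]'
```

```text
time_s: 8.4
tcp_pos: [0.5742, 0.0841, 0.1349]
eef_rot: [-180.0, 0.0, -82.9]
contact_force: [0.3, -0.2, -2.4]
gripper_width: 0.0179
gripper_force: 25.0
time_s: 8.9
tcp_pos: [0.574, 0.084, 0.1271]
eef_rot: [180.0, -0.0, -82.9]
contact_force: [0.3, -0.1, -2.1]
gripper_width: 0.0178
gripper_force: 25.0
```

Free so far, with the bottom at about 50 mm. I'll carry on to the floor.

```bash
python3 -m crank '[{"xyz":[0,0,0.2],"delta_rot":[0,0,0],"claw":1},{"xyz":[0,0,0.4],"delta_rot":[0,0,0],"claw":1},{"xyz":[0,0,0.6],"delta_rot":[0,0,0],"claw":1},{"xyz":[0,0,0.8],"delta_rot":[0,0,0],"claw":1},{"xyz":[0,0,1],"delta_rot":[0,0,0],"claw":1},{"xyz":[0,0,1.1],"delta_rot":[0,0,0],"claw":1},{"xyz":[0,0,1.15],"delta_rot":[0,0,0],"claw":1},{"xyz":[0,0,1.15],"delta_rot":[0,0,0],"claw":1}]'
python3 -m crank '[{"xyz":[0,0,0.04],"delta_rot":[0,0,0],"claw":1},{"xyz":[0,0,0.08],"delta_rot":[0,0,0],"claw":1},{"xyz":[0,0,0.08],"delta_rot":[0,0,0],"claw":1}]'
```

```text
time_s: 9.9
tcp_pos: [0.5742, 0.0841, 0.0928]
eef_rot: [-180.0, 0.0, -82.9]
contact_force: [-0.1, -0.8, -2.8]
gripper_width: 0.0178
gripper_force: 25.0
time_s: 10.28
tcp_pos: [0.574, 0.084, 0.0903]
eef_rot: [180.0, -0.0, -82.9]
contact_force: [0.0, -0.6, -2.1]
gripper_width: 0.0179
gripper_force: 25.0
```

```bash
python3 -m crank '[{"xyz":[0,0,0.03],"delta_rot":[0,0,0],"claw":1},{"xyz":[0,0,0.06],"delta_rot":[0,0,0],"claw":1},{"xyz":[0,0,0.06],"delta_rot":[0,0,0],"claw":1},{"xyz":[0,0,0.06],"delta_rot":[0,0,0],"claw":1}]'
```

```text
time_s: 10.78
tcp_pos: [0.5743, 0.084, 0.0894]
eef_rot: [-180.0, -0.0, -82.9]
contact_force: [-2.8, -1.1, 4.9]
gripper_width: 0.0179
gripper_force: 25.0
```

Contact came at exactly the predicted floor height (TCP 0.0894). Releasing and retreating straight up.

```bash
python3 -m crank '[{"xyz":[0,0,0],"delta_rot":[0,0,0],"claw":0.5},{"xyz":[0,0,0],"delta_rot":[0,0,0],"claw":0.3},{"xyz":[0,0,0],"delta_rot":[0,0,0],"claw":0.3},{"xyz":[0,0,0],"delta_rot":[0,0,0],"claw":0.3},{"xyz":[0,0,0],"delta_rot":[0,0,0],"claw":0.3},{"xyz":[0,0,-1],"delta_rot":[0,0,0],"claw":0.3},{"xyz":[0,0,-2.5],"delta_rot":[0,0,0],"claw":0.3},{"xyz":[0,0,-4],"delta_rot":[0,0,0],"claw":0.3},{"xyz":[-3,0,-5],"delta_rot":[0,0,0],"claw":0.3},{"xyz":[-6,0,-5],"delta_rot":[0,0,0],"claw":0.3},{"xyz":[-6,0,-5],"delta_rot":[0,0,0],"claw":0.3},{"xyz":[-6,0,-5],"delta_rot":[0,0,0],"claw":0.3}]'
python3 - <<'E'
from plant import optics
from h import *
d=optics.capture('scene');t=optics.capture('top')
o=np.zeros((600,800,3),np.uint8)
o[:300,:480]=cv2.resize(d['img'][150:250,260:420],None,fx=3,fy=3,interpolation=cv2.INTER_CUBIC)
o[300:,:525]=cv2.resize(t['img'][140:240,100:275],None,fx=3,fy=3,interpolation=cv2.INTER_CUBIC)
cv2.imwrite('pics/end.png',o)
E
```

```text
time_s: 12.28
tcp_pos: [0.5513, 0.2664, 0.2386]
eef_rot: [-180.0, 0.0, -82.7]
contact_force: [0.0, 0.1, 0.1]
gripper_width: 0.0611
gripper_force: 0.0
```

View pics/end.png

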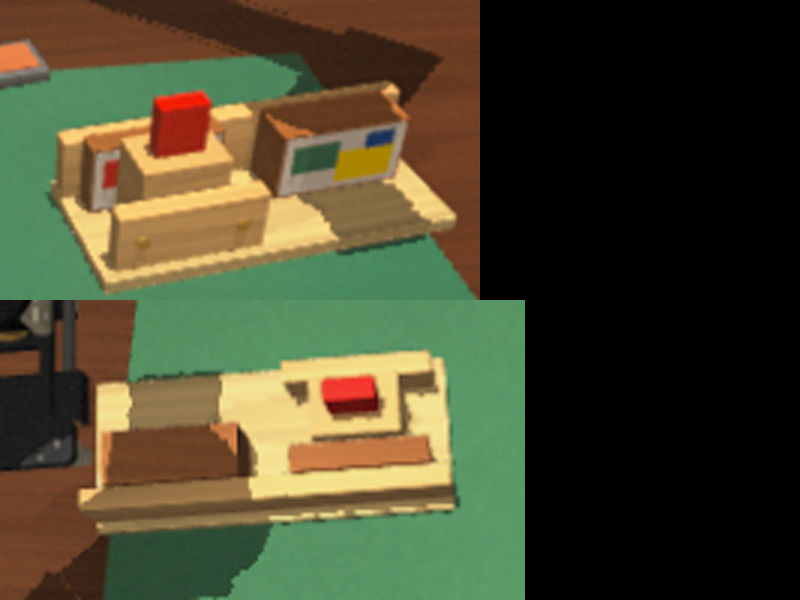

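The spacer stands upright in the gap, within the cheek's ends (tab at about (350,395) in the lower picture). The gripper is clear of it.

```bash
python3 -c "
from plant import job
print(job.close_job())"
```

```text
the job is handed in; nothing more can be done
None
```

The slim panel was in the bay, so I used the thick (red-tab) spacer: it stands upright on the rack's floor in the 54 mm gap, between the cheek's ends. I let go, moved the gripper clear and handed the job in, with the clock at about 12 s of the 48 s limit; no verdict came back.

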